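# Lay out the sink drain fittings on their outline mats

### The job

The sink drain is about to be put together: lay each of the four loose fittings on the dark mat printed with its own outline in its own colour, centred on the print and standing the way it stands now, and lay the straight union along its print (either end first). Set them down, do not drop them, and leave the jar and the soap bottle standing where they are.

Things in the scene. Friction and masses are not known exactly. Their poses are not given: they have to be found in the camera images.
- trap_cup: trap cup: white open plastic cup with a blue rim, standing mouth up; outside diameter 52 mm (42 mm at its foot), 63 mm high, wall 4 mm. Loose, 40 to 85 g. Origin at the centre of its underside, z up; round, so its yaw does not matter. Belongs on the mat with the filled blue disc.
- slip_nut: slip nut: white plastic ring lying flat, with an orange gasket ring on top and four small lugs; 52 mm outside diameter (62 mm over opposite lugs), 36 mm bore, 26 mm high. The lugs, 22 mm high, lie at 45, 135, 225 and 315 degrees from its x axis, so it is gripped best along its own x or y (52 mm). Loose, 28 to 56 g. Origin at the centre of its underside, z up; its yaw does not matter when laid down. Belongs on the mat with the orange ring with four lugs.
- coupling: coupling: upright grey tube with a violet band round its top end; outside diameter 38 mm (40 mm over the band, which is look only), bore 28 mm, 50 mm high. Loose, 35 to 70 g. Origin at the centre of its underside, z up; its yaw does not matter. Belongs on the mat with the plain violet ring.
- union: straight union: black tube lying level, 32 mm diameter and 100 mm long, with a green hexagonal nut round each end (44 mm across flats, 51 mm across corners which point sideways, 24 mm long, leaving 52 mm of bare tube in the middle). Loose, 84 to 170 g. Origin under its middle on the table, x along the tube, z up; the tube's axis lies 22 mm above the origin. Same both ways round. Belongs on the mat with the green dumbbell outline.
- mat_cup: dark grey mat, 90 x 90 mm, 4 mm thick, with a filled blue disc of 54 mm diameter printed at its centre; place of the trap cup. Origin at the centre of its underside, z up, fixed to the table (it cannot be pushed). 
- mat_nut: dark grey mat, 90 x 90 mm, 4 mm thick, with an orange ring (55 mm outside, 34 mm inside) with four lugs printed at its centre; place of the slip nut. Origin at the centre of its underside, z up, fixed to the table (it cannot be pushed). 
- mat_coupling: dark grey mat, 90 x 90 mm, 4 mm thick, with a plain violet ring (42 mm outside, 24 mm inside) printed at its centre; place of the coupling. Origin at the centre of its underside, z up, fixed to the table (it cannot be pushed). 
- mat_union: dark grey mat, 136 x 76 mm, 4 mm thick, with a green dumbbell (a bar with a wider block at each end, 102 mm long) printed at its centre along its long side; place of the straight union. Origin at the centre of its underside, z up, fixed to the table (it cannot be pushed). x runs along the dumbbell.
- paste_jar: bystander: small jar with a red lid, 56 mm diameter, 65 mm high, loose, 180 g; origin at the centre of its underside. Must stay where it is.
- soap_bottle: bystander: yellow soap bottle with a white cap, 52 mm diameter, 90 mm high, loose, 200 g; origin at the centre of its underside. The tallest thing among the fittings; must stay where it is.
There are look-alikes about, which are no part of the job. What is shaped like the mat_union but pink or yellow is not meant. What is shaped like the mat_nut but pink is not meant.

How it is judged:
By the outcome, as a careful person would: the job done as asked, in the order asked, and still so for the second after the job is handed in, with the robot touching nothing.
It also fails if it takes over 120 s, if anything falls off the work surface, if the arm or the gripper's body presses on something with over 40 N, if the wrist force passes 120 N, or if a joint passes its speed limit or range.

### The arm

A 6-joint arm with a two-finger parallel gripper is mounted at the origin on the work surface. World frame = base frame: x ahead of the robot, y to its left, z up, the work surface at z = 0. Lengths are in m, angles in rad, forces in N, time in s.
With the tool pointing down it reaches from about 0.275 to 0.825 m from the base axis. Payload 5.2 kg.
Tool frame: the origin (TCP) lies on the front face of the gripper's body, between the roots of the fingers; the fingertips stand 84 mm ahead of it and the grasp point (between the pads) lies 65 mm ahead of it; z points along the fingers, y is the line along which they close (so a half turn about z gives the same grasp; the last joint's range is limited). The gripper opens to 93 mm and grips with 3 to 60 N. Pads are 15 mm wide; open, the fingers measure 128 mm over their backs; the gripper's body (75 mm by 188 mm) begins 65 mm behind the grasp point.
Start: joints at [0.968, 0.259, 1.535, -0, 1.348, -0.203], TCP at [0.214, 0.507, 0.303] pointing down, gripper open.
Joint ranges: [-3.14, 3.14], [-0.91, 2.08], [0.19, 2.58], [-1.22, 4.36], [0.22, 2.71], [-3.12, 3.12]. Speed limits (rad/s): [2.57, 2.57, 3.14, 3.14, 3.14, 3.14].

### API

Orientations are given as a unit quaternion [x, y, z, w].
In Python, from cell import manip, eyes, finder gives the robot as it stands.
- The arm moves only by the tool carry_out, never from a script. Its argument "increments" is a list of rows, each a list of 6 numbers: the shift along the tool's x, y, z in m, then the turn, a rotation vector about the tool's x, y, z in degrees. In form: [[x, y, z, rx, ry, rz], ...]. A call has 1 to 5 rows; each row shifts and turns the commanded pose from where the row before left it, along the tool's axes as they then stand; what a row does not reach is not made up. A row lasts 1/12 s, in which the tool goes at most 41.7 mm and 7.16 degrees, less where a joint would pass 70% of its speed; a pose out of reach is approached as far as the arm can. A call is refused whole if a number of a shift passes 0.0417 or a number of a turn 7.16, either way. A call with a gripper value outside its range is refused whole. "fingers" is the gripper's target within -1 to 1 (fully open at 1, half-way at 0, shut at -1), set as the call begins (left out, the last holds). The fingers move at their own pace and stop on an object; "force" is the grip in N (left out, the last holds). Time passes only in rows, so rows that do not move let the fingers close. It gives the time, the measured TCP pose, the force, the opening and the grip force at its end, in the units of the state.
- manip.read_state(): the state, without advancing time (a new reading comes with each control period).
- eyes.capture(name): name is "scene" or "top" or "wrist"; returns a dict with "frame" (480x640x3 uint8, red, green, blue), "depth" (480x640 float32, m along the optical axis (not along the pixel's ray), 0 where there is no reading), "camera_matrix" (3x3 intrinsics, pixels), "dist_coeffs" ([k1, k2, p1, p2, k3] as OpenCV has them; the pictures are not rectified), "xyz" and "rotation" of the camera in the world; the wrist camera has in their place "tool_from_camera" (4x4, takes a point from camera to tool coordinates, whose origin is the TCP and whose axes are the flange's). Camera axes: x right, y up, looking along -z (the intrinsics and any distortion apply to the point x, -y, -z); pixel columns grow to the right and rows downward; lengths in m; the calibration is good to about 2 mm. A picture is of the moment at which its call begins: read the wrist's pose just before it.
- manip.sign_off(): hands the job in; it is judged then, once.
Trained networks look in a picture, given as the dict that the camera call returned (one of the last four; its "shot" number tells which), for a name from the list of things; names that differ only in an ending like _2 or _b are one class to them, and where a whole thing is asked for, a point or a joint stands for the part that bears it (a point fixed in the world has none). Each returns a list of dicts, best first, with "conf" (0 to 1); they miss things now and then, are a little off and sometimes report something else, mostly with a low value. They report only what shows in the picture. A call takes as long as a camera call. They do not tell look-alikes from the thing itself.
- finder.silhouettes(picture, thing): "region" (480x640 bool, what is visible of it).
- finder.landmark_of(picture, thing): "position" ([x, y, z] in m, in world coordinates, good to about 4 mm: a listed point, or the origin of a listed thing).
The state is a dict: "time": time; "qpos": joint angles; "qvel": joint speeds; "joint_torque": joint torques, N m; "tcp_pos": TCP position; "eef_rot": TCP orientation; "contact_force": force on the tool from outside, world axes, zero at the start; "moment": the same for the moment, N m; "opening": finger opening in m; "grasp_force": force on a finger pad.
Only numpy, scipy, OpenCV 4.12 (cv2) and the standard library are available. Lean on these libraries where they do the work, as an engineer would, in place of code of your own. Each camera call takes 0.05 s, during which the arm holds its last target. There are 200 camera calls.

## Working session

There is one attempt and no reset: what is moved stays moved. The work goes in short steps, Python scripts to look and compute and a tool call to move; the robot and the scene stay as the last step left them, time stands still between calls to the robot, and variables do not carry over. Pictures are saved under pics/ and viewed, at most 14 in all, crops included, and the job is handed in when it is done.

Besides the shell and the picture viewer there is one more tool, called after "Request:" by a JSON object that holds its "op" and its "data", one argument or row to a line. carry_out: Moves the arm, as the interface text tells. Its arguments: {"type":"object","properties":{"increments":{"type":"array"},"fingers":{"type":"number"},"force":{"type":"number"}},"required":["increments"]}

```bash
ls; mkdir -p pics; cat > h.py <<'E'
import numpy as np, cv2
from cell import manip, eyes, finder
from scipy.spatial.transform import Rotation as R
def campose(p,st=None):
    if 'tool_from_camera' in p:
        T=np.eye(4);T[:3,:3]=R.from_quat(st['eef_rot']).as_matrix();T[:3,3]=st['tcp_pos']
        return T@np.array(p['tool_from_camera'])
    T=np.eye(4);r=np.array(p['rotation'],float)
    T[:3,:3]=r if r.shape==(3,3) else R.from_quat(r).as_matrix();T[:3,3]=p['xyz'];return T
def cloud(p,mask,st=None):
    v,u=np.nonzero(mask&(p['depth']>0));d=p['depth'][v,u]
    q=cv2.undistortPoints(np.stack([u,v],1).astype(float)[:,None],np.array(p['camera_matrix']),np.array(p['dist_coeffs']))[:,0]
    c=np.stack([q[:,0]*d,-q[:,1]*d,-d],1);T=campose(p,st)
    return c@T[:3,:3].T+T[:3,3]
def px(p,P,st=None):
    T=campose(p,st);c=(np.atleast_2d(P)-T[:3,3])@T[:3,:3]
    c=c*[1,-1,-1]
    return cv2.projectPoints(c,np.zeros(3),np.zeros(3),np.array(p['camera_matrix']),np.array(p['dist_coeffs']))[0][:,0]
def save(p,n): cv2.imwrite(f'pics/{n}.png',p['frame'][:,:,::-1])
E
python3 - <<'E'
from h import *
p=eyes.capture('top');save(p,'top0');print(p['xyz'])
s=eyes.capture('scene');save(s,'scene0')
for n in 'trap_cup slip_nut coupling union mat_cup mat_nut mat_coupling mat_union paste_jar soap_bottle'.split():
    for nm,q in(('top',p),('scene',s)):
        print(n,nm,[(np.round(r['position'],3).tolist(),round(r['conf'],2), px(q,r['position']).round().tolist()) for r in finder.landmark_of(q,n)][:5])
print(manip.read_state()['time'])
E
```

```text
pics
[0.19920807 0.02333641 1.19198786]
trap_cup top [([0.66, 0.149, 0.0], 0.71, [[250.0, 122.0]])]
trap_cup scene [([0.656, 0.148, -0.002], 0.57, [[433.0, 283.0]])]
slip_nut top [([0.529, 0.435, -0.0], 0.82, [[113.0, 185.0]])]
slip_nut scene [([0.532, 0.432, 0.001], 0.57, [[486.0, 209.0]])]
coupling top [([0.512, -0.407, -0.001], 0.29, [[515.0, 183.0]])]
coupling scene [([0.64, -0.141, -0.0], 0.85, [[322.0, 330.0]]), ([0.657, 0.149, -0.003], 0.58, [[433.0, 283.0]])]
union top [([0.445, -0.082, 0.004], 0.84, [[362.0, 218.0]])]
union scene [([0.444, -0.078, 0.005], 0.86, [[303.0, 258.0]])]
mat_cup top [([0.36, 0.26, 0.004], 0.87, [[196.0, 263.0]])]
mat_cup scene [([0.363, 0.265, -0.002], 0.87, [[398.0, 193.0]])]
mat_nut top [([0.199, -0.314, -0.0], 0.78, [[482.0, 335.0]]), ([0.383, -0.274, -0.001], 0.63, [[456.0, 245.0]])]
mat_nut scene [([0.201, -0.315, -0.001], 0.65, [[174.0, 232.0]]), ([0.378, -0.277, 0.0], 0.56, [[215.0, 273.0]])]
mat_coupling top [([0.512, -0.408, -0.0], 0.89, [[515.0, 183.0]])]
mat_coupling scene [([0.512, -0.411, 0.0], 0.8, [[180.0, 339.0]]), ([0.659, 0.149, -0.0], 0.26, [[434.0, 283.0]])]
mat_union top [([0.669, 0.321, 0.0], 0.76, [[169.0, 120.0]]), ([0.455, 0.109, -0.002], 0.71, [[270.0, 216.0]]), ([0.53, 0.434, -0.0], 0.7, [[114.0, 185.0]]), ([0.162, 0.301, -0.001], 0.64, [[175.0, 363.0]])]
mat_union scene [([0.455, 0.106, 0.002], 0.95, [[369.0, 234.0]]), ([0.674, 0.327, -0.0], 0.75, [[494.0, 258.0]]), ([0.164, 0.296, 0.003], 0.69, [[367.0, 150.0]])]
paste_jar top []
paste_jar scene [([0.511, -0.234, 0.0], 0.92, [[256.0, 305.0]])]
soap_bottle top [([0.515, 0.237, 0.002], 0.73, [[208.0, 189.0]])]
soap_bottle scene [([0.515, 0.238, -0.0], 0.68, [[425.0, 231.0]])]
1.1
```

View pics/top0.png

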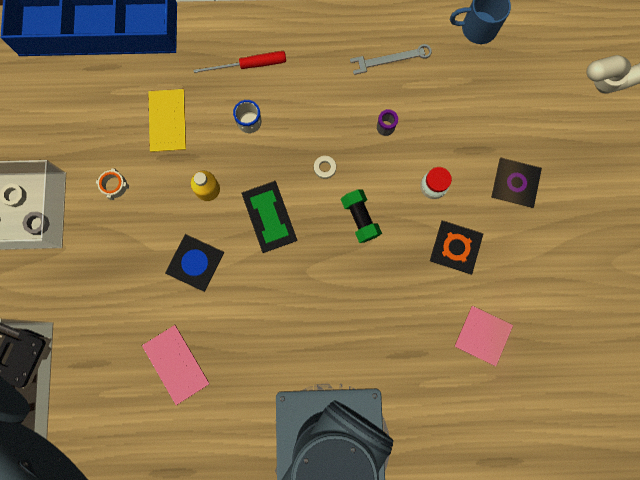

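View pics/scene0.png

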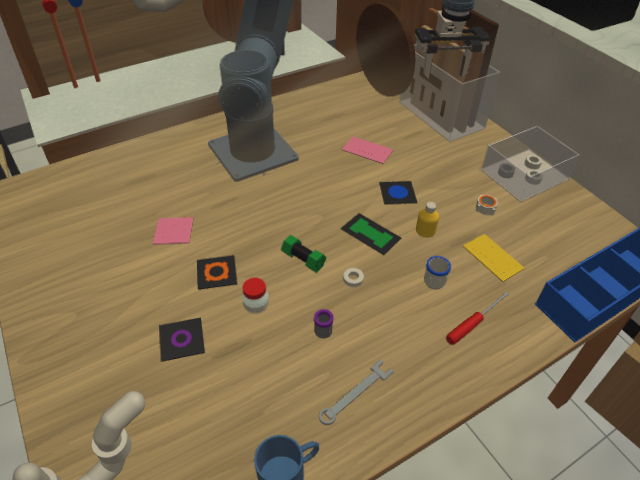

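The top view shows the cup at (247,115), nut at (112,183), coupling at (388,121) and union at (361,216). The right mats are blue (195,262), orange (457,247), violet (516,182) and green (269,216). The pink and yellow mats are decoys. Next I'll refine the positions using colour and depth.

```bash
cat >> h.py <<'E'
HUE=dict(blue=(105,130),orange=(5,17),violet=(132,165),green=(50,75))
def cmask(p,c):
    h=cv2.cvtColor(p['frame'],cv2.COLOR_RGB2HSV);a,b=HUE[c]
    return (h[:,:,0]>=a)&(h[:,:,0]<=b)&(h[:,:,1]>140)&(h[:,:,2]>50)
def near(C,xy,r,z0=-1,z1=1):
    return C[(np.hypot(*(C[:,:2]-xy).T)<r)&(C[:,2]>z0)&(C[:,2]<z1)]
def rect(C):
    (c,s,a)=cv2.minAreaRect(C[:,:2].astype(np.float32)*1000);
    if s[0]<s[1]: s=s[::-1];a+=90
    return np.round(np.array(c)/1000,4),np.round(s,1),round(a,1),'z',np.median(C[:,2]).round(4),'n',len(C)
E
python3 - <<'E'
from h import *
p=eyes.capture('top')
for n,c,xy,r in [('mcup','blue',(.361,.262),.06),('mnut','orange',(.381,-.275),.06),('mcpl','violet',(.512,-.41),.06),('muni','green',(.455,.108),.08),
 ('cup','blue',(.658,.149),.06),('nut','orange',(.53,.434),.05),('cpl','violet',(.64,-.141),.05),('union','green',(.445,-.08),.08)]:
    C=near(cloud(p,cmask(p,c)),xy,r); print(n,*rect(C))
s=manip.read_state();print(s['time'],s['tcp_pos'],R.from_quat(s['eef_rot']).as_matrix().round(3).tolist(),s['opening'])
print(eyes.capture('wrist')['tool_from_camera'])
E
```

```text
mcup [0.362  0.2641] [54.1 53.5] 138.1 z 0.0042 n 573
mnut [ 0.3789 -0.2732] [57.6 56.4] 161.6 z 0.0039 n 473
mcpl [ 0.5122 -0.4165] [40.8 28.8] 164.8 z 0.0047 n 99
muni [0.4538 0.1109] [104.2  51.1] 18.9 z 0.0043 n 1021
cup [0.6575 0.1496] [53.9 53.7] 43.2 z 0.0621 n 165
nut [0.529  0.4335] [45.1 44.3] 82.2 z 0.0259 n 175
cpl [ 0.6425 -0.1398] [39.9 37.3] 176.1 z 0.0498 n 178
union [ 0.4455 -0.0776] [99.7 50. ] 20.8 z 0.0417 n 546
1.15 [0.21405452 0.50666283 0.30276402] [[-0.921, 0.389, 0.0], [0.389, 0.921, 0.0], [0.0, 0.0, -1.0]] 0.09274752677164
[[-8.10586400e-04  9.53714169e-01  3.00713530e-01  8.36529595e-02]
 [ 9.99999574e-01  9.05843474e-04 -1.77343872e-04 -1.01006357e-03]
 [-4.41534753e-04  3.00713258e-01 -9.53714497e-01 -8.15553523e-02]
 [ 0.00000000e+00  0.00000000e+00  0.00000000e+00  1.00000000e+00]]
```

```bash
cat >> h.py <<'E'
def plan(*wps):
    """wps: (x,y,z,yheading_deg or None). prints rotation rows then shift rows (mm) in tool axes"""
    s=manip.read_state();pos=np.array(s['tcp_pos']);M=R.from_quat(s['eef_rot']).as_matrix()
    h=np.degrees(np.arctan2(M[1,1],M[0,1]));print('t',s['time'],'pos',pos.round(4),'hd',round(h,1),'tilt',M[2].round(4),'open',round(s['opening'],4),'gf',round(s['grasp_force'],1),'F',np.round(s['contact_force'],1))
    for x,y,z,hd in wps:
        if hd is None: hd=h
        dz=-(((hd-h)+90)%180-90)   # tool z down
        h-=dz;a=np.radians(h);Y=np.array([np.cos(a),np.sin(a),0]);Z=np.array([0,0,-1]);X=np.cross(Y,Z)
        d=np.array([x,y,z])-pos;pos=np.array([x,y,z]);t=np.array([X@d,Y@d,Z@d])
        n=int(np.ceil(np.linalg.norm(t)/.04));m=int(np.ceil(abs(dz)/7.1))
        print(f'  rot {m} x rz {dz/max(m,1):.2f} | shift {n} x',(t/max(n,1)).round(4).tolist(),'| q1-hd',round(np.degrees(np.arctan2(y,x))-h,0))
E
python3 -c "
from h import *
plan((.529,.4335,.22,None))"
```

```text
t 1.2 pos [0.2141 0.5066 0.3028] hd 67.1 tilt [-0.  0. -1.] open 0.0928 gf 0.0 F [ 0.1 -0.4  1. ]
  rot 0 x rz -0.00 | shift 9 x [-0.0354, 0.0061, 0.0092] | q1-hd -28.0
```

Request:
{"op": "carry_out", "data": {
  "increments": [
    [-0.0354,0.0061,0.0092,0,0,0],
    [-0.0354,0.0061,0.0092,0,0,0],
    [-0.0354,0.0061,0.0092,0,0,0],
    [-0.0354,0.0061,0.0092,0,0,0],
    [-0.0354,0.0061,0.0092,0,0,0]
  ],
  "fingers": 1,
  "force": 15
}}

```text
time: 1.62
tcp_pos: [0.3904, 0.4653, 0.2564]
eef_rot: [0.198, 0.98, 0.0, 0.0]
contact_force: [0.1, 1.0, 1.2]
opening: 0.0929
grasp_force: 0.0
```

Request:
{"op": "carry_out", "data": {
  "increments": [
    [-0.0354,0.0061,0.0092,0,0,0],
    [-0.0354,0.0061,0.0092,0,0,0],
    [-0.0354,0.0061,0.0092,0,0,0],
    [-0.0354,0.0061,0.0092,0,0,0],
    [0,0,0,0,0,0]
  ]
}}

```text
time: 2.03
tcp_pos: [0.5346, 0.43, 0.2168]
eef_rot: [0.201, 0.98, -0.001, 0.0]
contact_force: [-0.5, -0.9, 0.1]
opening: 0.0932
grasp_force: 0.0
```

```bash
python3 -c "
from h import *
s=manip.read_state();p=eyes.capture('wrist');save(p,'w1')
m=cmask(p,'orange');C=near(cloud(p,m,s),(.529,.4335),.06);print(rect(C), np.ptp(C,0))
A=cloud(p,p['depth']>0,s);B=near(A,(.529,.4335),.05,.012,.024);
c=np.array(rect(C)[0]);r=np.hypot(*(B[:,:2]-c).T);L=B[(r>.0275)&(r<.034)];a=np.degrees(np.arctan2(*(L[:,:2]-c).T[::-1]))
print(np.histogram(a,bins=range(-180,181,10))[0], 'ph',np.degrees(np.angle(np.exp(4j*np.radians(a)).mean()))/4,len(L))
plan((*c,.088,None))"
```

```text
(array([0.5286, 0.4379]), array([108.7,  49.7]), 66.6, 'z', np.float64(0.027), 'n', 1134) [0.06669836 0.09831582 0.2507686 ]
[30 10  3 10  3  3  0  8 14  1  0  0  0  0  0 13 22  3  0  0  0  0  0  0
  0  0  0  0  0  0  0  0  0  0  0 15] ph -4.475732825524311 135
t 2.0833 pos [0.5318 0.4311 0.2176] hd 66.9 tilt [ 9.0e-04 -2.2e-03 -1.0e+00] open 0.093 gf 0.0 F [-0.7  0.3 -0.2]
  rot 0 x rz -0.00 | shift 4 x [0.0014, 0.0012, 0.0324] | q1-hd -27.0
```

View pics/w1.png

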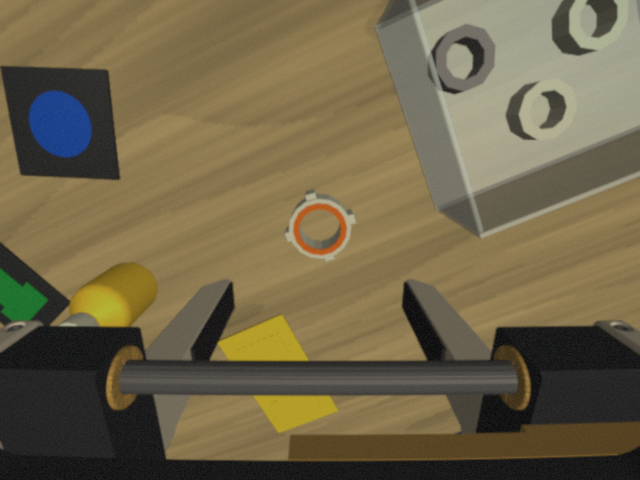

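The nut is at pixel (320,228), with lugs about 20° off the image axes. I'll redo the measurement with a cleaner mask.

```bash
python3 -c "
from h import *
s=manip.read_state();p=eyes.capture('wrist')
C=near(cloud(p,cmask(p,'orange'),s),(.529,.4335),.035,.02,.035);print(rect(C))
c=np.array(rect(C)[0])
B=near(cloud(p,p['depth']>0,s),c,.036,.012,.03);r=np.hypot(*(B[:,:2]-c).T);L=B[(r>.028)&(r<.034)];a=np.degrees(np.arctan2(*(L[:,:2]-c).T[::-1]))
print(np.histogram(a,bins=range(-180,181,10))[0]);ph=np.degrees(np.angle(np.exp(4j*np.radians(a)).mean()))/4
print('lug',ph);plan((*c,.14,ph-45 if abs((ph-45-67+90)%180-90)<46 else ph+45),(*c,.088,None))"
```

```text
(array([0.5289, 0.4325]), array([44.1, 43.8]), 85.1, 'z', np.float64(0.0267), 'n', 816)
[ 6  0  0  0  0  0  0 24 21  4  0  0  0  0  0  0 12 21  2  0  0  0  0  0
  0 11 18 10  0  0  0  0  0  0 20 33]
lug -7.269287637987362
t 2.1333 pos [0.5299 0.4322 0.2185] hd 66.9 tilt [ 0.0015 -0.0017 -1.    ] open 0.0932 gf 0.0 F [-0.3 -0.  -0.3]
  rot 5 x rz 5.84 | shift 2 x [0.0004, -0.0003, 0.0392] | q1-hd 2.0
  rot 0 x rz -0.00 | shift 2 x [0.0, 0.0, 0.026] | q1-hd 2.0
```

Request:
{"op": "carry_out", "data": {
  "increments": [
    [0,0,0,0,0,5.8],
    [0,0,0,0,0,5.8],
    [0,0,0,0,0,5.8],
    [0,0,0,0,0,5.8],
    [0,0,0,0,0,5.8]
  ]
}}

```text
time: 2.55
tcp_pos: [0.5272, 0.4342, 0.2209]
eef_rot: [0.439, 0.898, 0.0, -0.0]
contact_force: [-0.2, -0.1, 0.3]
opening: 0.093
grasp_force: 0.0
```

Request:
{"op": "carry_out", "data": {
  "increments": [
    [0,0,0.035,0,0,0],
    [0,0,0.035,0,0,0],
    [0,0,0,0,0,0],
    [0,0,0,0,0,0]
  ]
}}

```text
time: 2.88
tcp_pos: [0.5265, 0.4333, 0.1488]
eef_rot: [0.437, 0.899, -0.002, -0.002]
contact_force: [0.4, -0.6, 0.8]
opening: 0.0929
grasp_force: 0.0
```

```bash
python3 -c "
from h import *
s=manip.read_state();p=eyes.capture('wrist')
C=near(cloud(p,cmask(p,'orange'),s),(.529,.4335),.035,.02,.035);print(rect(C))
plan((*rect(C)[0],.087,None))"
```

```text
(array([0.5289, 0.4324]), array([44.9, 44.3]), 129.5, 'z', np.float64(0.0265), 'n', 1358)
t 2.9333 pos [0.528  0.4339 0.151 ] hd 38.2 tilt [ 2.e-04 -3.e-04 -1.e+00] open 0.0928 gf 0.0 F [ 0.5 -0.3  0.5]
  rot 0 x rz -0.00 | shift 2 x [-0.0009, -0.0001, 0.032] | q1-hd 1.0
```

Request:
{"op": "carry_out", "data": {
  "increments": [
    [-0.001,-0.001,0.025,0,0,0],
    [0,0,0.025,0,0,0],
    [0,0,0.014,0,0,0],
    [0,0,0,0,0,0],
    [0,0,0,0,0,0]
  ]
}}

```text
time: 3.35
tcp_pos: [0.5294, 0.4326, 0.088]
eef_rot: [0.437, 0.899, 0.001, 0.001]
contact_force: [0.7, -0.2, 0.6]
opening: 0.0934
grasp_force: 0.0
```

Request:
{"op": "carry_out", "data": {
  "increments": [
    [0,0,0,0,0,0],
    [0,0,0,0,0,0],
    [0,0,0,0,0,0],
    [0,0,0,0,0,0],
    [0,0,0,0,0,0]
  ],
  "fingers": -1,
  "force": 12
}}

```text
time: 3.77
tcp_pos: [0.529, 0.4319, 0.0867]
eef_rot: [0.438, 0.899, 0.0, 0.0]
contact_force: [-0.4, -0.3, 0.2]
opening: 0.0643
grasp_force: 0.0
```

Request:
{"op": "carry_out", "data": {
  "increments": [
    [0,0,0,0,0,0],
    [0,0,0,0,0,0],
    [0,0,0,0,0,0]
  ]
}}

```text
time: 4.02
tcp_pos: [0.5288, 0.4318, 0.0861]
eef_rot: [0.438, 0.899, 0.0, 0.0]
contact_force: [1.1, -0.2, 1.6]
opening: 0.0521
grasp_force: 12.0
```

```bash
python3 -c "
from h import *
a=(.3789,-.2732)
plan((.5285,.4325,.23,None),(.52,.05,.23,None),(*a,.23,None))"
```

```text
t 4.0167 pos [0.5288 0.4318 0.0861] hd 38.1 tilt [-0.e+00  1.e-04 -1.e+00] open 0.0521 gf 12.0 F [ 1.1 -0.2  1.6]
  rot 0 x rz -0.00 | shift 4 x [0.0002, 0.0, -0.036] | q1-hd 1.0
  rot 0 x rz -0.00 | shift 10 x [-0.0296, -0.0243, 0.0] | q1-hd -33.0
  rot 0 x rz -0.00 | shift 9 x [-0.0186, -0.0345, 0.0] | q1-hd -74.0
```

Request:
{"op": "carry_out", "data": {
  "increments": [
    [0,0,-0.036,0,0,0],
    [0,0,-0.036,0,0,0],
    [0,0,-0.036,0,0,0],
    [0,0,-0.036,0,0,0],
    [-0.0296,-0.0243,0,0,0,0]
  ]
}}

```text
time: 4.43
tcp_pos: [0.5307, 0.3998, 0.239]
eef_rot: [0.436, 0.9, 0.008, 0.004]
contact_force: [3.5, 0.4, 0.9]
opening: 0.0522
grasp_force: 12.0
```

Request:
{"op": "carry_out", "data": {
  "increments": [
    [-0.0296,-0.0243,0,0,0,0],
    [-0.0296,-0.0243,0,0,0,0],
    [-0.0296,-0.0243,0,0,0,0],
    [-0.0296,-0.0243,0,0,0,0],
    [-0.0296,-0.0243,0,0,0,0]
  ]
}}

```text
time: 4.85
tcp_pos: [0.523, 0.2004, 0.2299]
eef_rot: [0.437, 0.899, -0.0, -0.0]
contact_force: [0.4, -0.2, -0.5]
opening: 0.0517
grasp_force: 12.0
```

Request:
{"op": "carry_out", "data": {
  "increments": [
    [-0.0296,-0.0243,0,0,0,0],
    [-0.0296,-0.0243,0,0,0,0],
    [-0.0296,-0.0243,0,0,0,0],
    [-0.0296,-0.0243,0,0,0,0],
    [-0.0196,-0.0345,0,0,0,0]
  ]
}}

```text
time: 5.27
tcp_pos: [0.5064, 0.0099, 0.2302]
eef_rot: [0.438, 0.899, 0.0, 0.001]
contact_force: [1.2, -0.1, -0.7]
opening: 0.0519
grasp_force: 12.0
```

Request:
{"op": "carry_out", "data": {
  "increments": [
    [-0.0236,-0.0345,0,0,0,0],
    [-0.0236,-0.0345,0,0,0,0],
    [-0.0236,-0.0345,0,0,0,0],
    [-0.0236,-0.0345,0,0,0,0],
    [-0.0236,-0.0345,0,0,0,0]
  ]
}}

```text
time: 5.68
tcp_pos: [0.4412, -0.1881, 0.2301]
eef_rot: [0.438, 0.899, 0.0, 0.0]
contact_force: [0.5, -0.2, -0.5]
opening: 0.052
grasp_force: 12.0
```

Request:
{"op": "carry_out", "data": {
  "increments": [
    [-0.0296,-0.0345,0,0,0,0],
    [-0.0296,-0.0345,0,0,0,0],
    [-0.0296,-0.0345,0,0,0,0],
    [0,0,0,0,0,0],
    [0,0,0,0,0,0]
  ]
}}

```text
time: 6.1
tcp_pos: [0.417, -0.3112, 0.2296]
eef_rot: [0.44, 0.898, 0.0, -0.0]
contact_force: [0.6, 0.5, -0.8]
opening: 0.0517
grasp_force: 12.0
```

```bash
python3 -c "
from h import *
s=manip.read_state();p=eyes.capture('wrist');save(p,'w2')
A=cloud(p,cmask(p,'orange'),s)
C=near(A,(.379,-.273),.05,-.005,.012);print(rect(C))
N=near(A,s['tcp_pos'][:2],.045,.12,.22);print('nut',rect(N),s['tcp_pos'])
plan((.3789,-.2732,.2,None),(.3789,-.2732,.094,None))"
```

```text
(array([ 0.3799, -0.2743]), array([56.5, 56.3]), 160.1, 'z', np.float64(0.0041), 'n', 2375)
nut (array([ 0.4163, -0.3113]), array([45.4, 44.7]), 127.5, 'z', np.float64(0.1701), 'n', 2489) [ 0.41700928 -0.3112234   0.2296465 ]
t 6.15 pos [ 0.4173 -0.3095  0.2295] hd 38.0 tilt [ 1.2e-03  3.0e-04 -1.0e+00] open 0.0519 gf 12.0 F [-0.6  0.5 -0.6]
  rot 0 x rz -0.00 | shift 2 x [0.0261, -0.004, 0.0148] | q1-hd -74.0
  rot 0 x rz -0.00 | shift 3 x [0.0, 0.0, 0.0353] | q1-hd -74.0
```

View pics/w2.png

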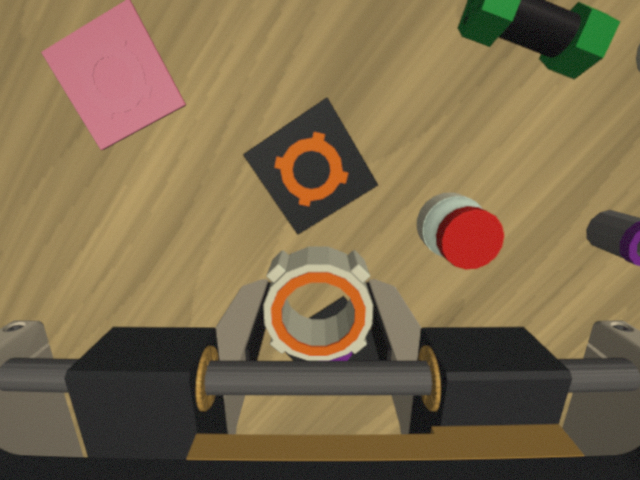

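The nut sits squarely in the grip at (318,312), and the orange mat at (311,170) is clear. Next I'll move over it and go down part way.

Request:
{"op": "carry_out", "data": {
  "increments": [
    [0.0256,-0.0035,0.02,0,0,0],
    [0.0256,-0.0035,0.02,0,0,0],
    [0,0,0.035,0,0,0],
    [0,0,0.035,0,0,0],
    [0,0,0.015,0,0,0]
  ]
}}

```text
time: 6.57
tcp_pos: [0.3795, -0.2693, 0.102]
eef_rot: [0.437, 0.9, 0.001, -0.002]
contact_force: [-0.2, 0.7, -0.5]
opening: 0.0518
grasp_force: 12.0
```

Request:
{"op": "carry_out", "data": {
  "increments": [
    [0,0,0,0,0,0],
    [0,0,0,0,0,0],
    [0,0,0,0,0,0]
  ]
}}

```text
time: 6.82
tcp_pos: [0.3816, -0.2728, 0.1061]
eef_rot: [0.437, 0.899, -0.0, 0.001]
contact_force: [1.0, -0.7, -0.1]
opening: 0.0521
grasp_force: 12.0
```

```bash
python3 -c "
from h import *
plan((.3802,-.2742,.090,None))"
```

```text
t 6.8167 pos [ 0.3816 -0.2728  0.1061] hd 38.2 tilt [-1.6e-03  2.0e-04 -1.0e+00] open 0.0521 gf 12.0 F [ 1.  -0.7 -0.1]
  rot 0 x rz -0.00 | shift 1 x [-0.0002, -0.002, 0.0161] | q1-hd -74.0
```

Request:
{"op": "carry_out", "data": {
  "increments": [
    [0,-0.001,0.01,0,0,0],
    [0,0,0.003,0,0,0],
    [0,0,0.001,0,0,0],
    [0,0,0,0,0,0],
    [0,0,0,0,0,0]
  ]
}}

```text
time: 7.23
tcp_pos: [0.3803, -0.2739, 0.0917]
eef_rot: [0.438, 0.899, -0.0, 0.001]
contact_force: [-0.4, -0.7, -0.3]
opening: 0.0519
grasp_force: 12.0
```

Request:
{"op": "carry_out", "data": {
  "increments": [
    [0,0,0,0,0,0],
    [0,0,0,0,0,0],
    [0,0,0,0,0,0]
  ]
}}

```text
time: 7.48
tcp_pos: [0.38, -0.2738, 0.0912]
eef_rot: [0.438, 0.899, -0.0, 0.0]
contact_force: [0.4, 0.5, -1.4]
opening: 0.0519
grasp_force: 12.0
```

Request:
{"op": "carry_out", "data": {
  "increments": [
    [0,0,0.001,0,0,0],
    [0,0,0,0,0,0],
    [0,0,0,0,0,0]
  ]
}}

```text
time: 7.73
tcp_pos: [0.3801, -0.2738, 0.09]
eef_rot: [0.438, 0.899, -0.0, 0.0]
contact_force: [0.5, -0.3, 0.3]
opening: 0.0517
grasp_force: 12.0
```

Request:
{"op": "carry_out", "data": {
  "increments": [
    [0,0,0.0005,0,0,0],
    [0,0,0,0,0,0],
    [0,0,0,0,0,0]
  ]
}}

```text
time: 7.98
tcp_pos: [0.3801, -0.2738, 0.09]
eef_rot: [0.438, 0.899, -0.0, 0.0]
contact_force: [-0.8, 0.5, 7.0]
opening: 0.0516
grasp_force: 12.0
```

Contact, so the nut is down. Release, rise, and look at it while planning the union.

Request:
{"op": "carry_out", "data": {
  "increments": [
    [0,0,0,0,0,0],
    [0,0,0,0,0,0],
    [0,0,0,0,0,0],
    [0,0,0,0,0,0],
    [0,0,0,0,0,0]
  ],
  "fingers": 1
}}

```text
time: 8.4
tcp_pos: [0.3799, -0.2736, 0.0893]
eef_rot: [0.438, 0.899, 0.0, -0.0]
contact_force: [-0.4, -0.1, -0.0]
opening: 0.0808
grasp_force: 0.0
```

Request:
{"op": "carry_out", "data": {
  "increments": [
    [0,0,-0.01,0,0,0],
    [0,0,-0.03,0,0,0],
    [0,0,-0.035,0,0,0],
    [0,0,-0.035,0,0,0],
    [0,0,0,0,0,0]
  ]
}}

```text
time: 8.82
tcp_pos: [0.3822, -0.2761, 0.2054]
eef_rot: [0.438, 0.899, -0.002, 0.005]
contact_force: [0.8, -0.6, -0.5]
opening: 0.0931
grasp_force: 0.0
```

Request:
{"op": "carry_out", "data": {
  "increments": [
    [0,0,0,0,0,0],
    [0,0,0,0,0,0]
  ]
}}

```text
time: 8.98
tcp_pos: [0.3797, -0.2733, 0.199]
eef_rot: [0.438, 0.899, 0.0, -0.0]
contact_force: [-0.6, 0.1, -0.5]
opening: 0.093
grasp_force: 0.0
```

```bash
python3 -c "
from h import *
s=manip.read_state();p=eyes.capture('wrist')
A=cloud(p,cmask(p,'orange'),s)
print('nut',rect(near(A,(.38,-.274),.05,.022,.04)));
print('print',rect(near(A,(.38,-.274),.05,-.005,.012)))
plan((.4455,-.0776,.2,20.8-90),(.4455,-.0776,.2,20.8))"
```

```text
nut (array([ 0.3794, -0.2739]), array([44.4, 43.8]), 39.1, 'z', np.float64(0.0306), 'n', 941)
print (array([ 0.3797, -0.2733]), array([55.6, 53.9]), 161.8, 'z', np.float64(0.004), 'n', 440)
t 9.0333 pos [ 0.3794 -0.273   0.1983] hd 38.1 tilt [ 2.2e-03 -1.0e-04 -1.0e+00] open 0.0929 gf 0.0 F [ 0.   0.5 -1.2]
  rot 11 x rz -6.61 | shift 6 x [-0.0219, 0.0265, -0.0003] | q1-hd -121.0
  rot 13 x rz 6.92 | shift 0 x [0.0, 0.0, 0.0] | q1-hd -31.0
```

The nut is within 1 mm of its print. Next is the union.

Request:
{"op": "carry_out", "data": {
  "increments": [
    [0,0,0,0,0,-6.6],
    [0,0,0,0,0,-6.6],
    [0,0,0,0,0,-6.6],
    [0,0,0,0,0,-6.6],
    [0,0,0,0,0,-6.6]
  ]
}}

```text
time: 9.45
tcp_pos: [0.3793, -0.2729, 0.1975]
eef_rot: [0.161, 0.987, 0.001, -0.002]
contact_force: [0.4, 0.1, -0.2]
opening: 0.093
grasp_force: 0.0
```

Request:
{"op": "carry_out", "data": {
  "increments": [
    [0,0,0,0,0,-6.6],
    [0,0,0,0,0,-6.6],
    [0,0,0,0,0,-6.6],
    [0,0,0,0,0,-6.6],
    [0,0,0,0,0,-6.6]
  ]
}}

```text
time: 9.87
tcp_pos: [0.3792, -0.2729, 0.1975]
eef_rot: [-0.125, 0.992, 0.002, -0.001]
contact_force: [0.6, -0.2, -0.3]
opening: 0.0931
grasp_force: 0.0
```

Request:
{"op": "carry_out", "data": {
  "increments": [
    [0,0,0,0,0,-6.7],
    [-0.0219,0.0265,0,0,0,0],
    [-0.0219,0.0265,0,0,0,0],
    [-0.0219,0.0265,0,0,0,0],
    [-0.0219,0.0265,0,0,0,0]
  ]
}}

```text
time: 10.28
tcp_pos: [0.4235, -0.1418, 0.1976]
eef_rot: [-0.18, 0.984, 0.001, -0.001]
contact_force: [0.4, -0.1, 0.3]
opening: 0.0931
grasp_force: 0.0
```

Request:
{"op": "carry_out", "data": {
  "increments": [
    [-0.0219,0.0265,0,0,0,0],
    [-0.0219,0.0265,0,0,0,0],
    [0,0,0,0,0,0],
    [0,0,0,0,0,0],
    [0,0,0,0,0,0]
  ]
}}

```text
time: 10.7
tcp_pos: [0.4458, -0.0783, 0.1983]
eef_rot: [-0.181, 0.983, 0.0, -0.001]
contact_force: [0.7, 0.1, -0.1]
opening: 0.0931
grasp_force: 0.0
```

```bash
python3 -c "
from h import *
s=manip.read_state();p=eyes.capture('wrist')
r=rect(near(cloud(p,cmask(p,'green'),s),(.4455,-.0776),.075,.005,.055));print(r)
r2=rect(near(cloud(p,cmask(p,'green'),s),(.4455,-.0776),.075,.036,.055));print(r2)
plan((*r[0],.13,r[2]-90),(*r[0],.087,None))"
```

```text
(array([ 0.4458, -0.0782]), array([99.5, 48.7]), 21.0, 'z', np.float64(0.0428), 'n', 3852)
(array([ 0.446, -0.079]), array([99.3, 35.5]), 20.8, 'z', np.float64(0.0433), 'n', 2820)
t 10.75 pos [ 0.4458 -0.0789  0.1985] hd 110.8 tilt [ 0.0017  0.0011 -1.    ] open 0.093 gf 0.0 F [ 0.2 -0.7  0.7]
  rot 1 x rz -0.22 | shift 2 x [-0.0001, 0.0003, 0.0342] | q1-hd -121.0
  rot 0 x rz -0.00 | shift 2 x [0.0, 0.0, 0.0215] | q1-hd -121.0
```

Request:
{"op": "carry_out", "data": {
  "increments": [
    [0,0,0.035,0,0,0],
    [0,0,0.035,0,0,0],
    [0,0,0.025,0,0,0],
    [0,0,0.016,0,0,0],
    [0,0,0,0,0,0]
  ]
}}

```text
time: 11.17
tcp_pos: [0.445, -0.0797, 0.0859]
eef_rot: [-0.179, 0.984, 0.001, -0.002]
contact_force: [0.1, -0.2, 0.4]
opening: 0.0934
grasp_force: 0.0
```

Request:
{"op": "carry_out", "data": {
  "increments": [
    [0,0,0,0,0,0],
    [0,0,0,0,0,0],
    [0,0,0,0,0,0],
    [0,0,0,0,0,0],
    [0,0,0,0,0,0]
  ],
  "fingers": -1,
  "force": 20
}}

```text
time: 11.58
tcp_pos: [0.4466, -0.0787, 0.089]
eef_rot: [-0.18, 0.984, -0.0, 0.001]
contact_force: [-0.0, 0.1, -0.4]
opening: 0.0639
grasp_force: 0.0
```

Request:
{"op": "carry_out", "data": {
  "increments": [
    [0,0,0,0,0,0],
    [0,0,0,0,0,0],
    [0,0,0,0,0,0],
    [0,0,0,0,0,0],
    [0,0,0,0,0,0]
  ]
}}

```text
time: 12.0
tcp_pos: [0.4463, -0.0782, 0.0885]
eef_rot: [-0.18, 0.984, 0.0, -0.0]
contact_force: [-0.1, 0.2, 0.9]
opening: 0.0314
grasp_force: 20.1
```

Request:
{"op": "carry_out", "data": {
  "increments": [
    [0,0,0,0,0,0],
    [0,0,0,0,0,0]
  ]
}}

```text
time: 12.17
tcp_pos: [0.4463, -0.0782, 0.0885]
eef_rot: [-0.181, 0.984, 0.0, -0.0]
contact_force: [0.9, 1.2, 2.2]
opening: 0.0309
grasp_force: 20.0
```

```bash
python3 -c "
from h import *
plan((.4458,-.0785,.2,None),(.4538,.1109,.2,108.9))
# look offset: 110 mm short along -x of tool
"
```

```text
t 12.1667 pos [ 0.4463 -0.0782  0.0885] hd 110.8 tilt [ 1.e-04  2.e-04 -1.e+00] open 0.0309 gf 20.0 F [0.9 1.2 2.2]
  rot 0 x rz -0.00 | shift 3 x [0.0002, -0.0, -0.0372] | q1-hd -121.0
  rot 1 x rz 1.90 | shift 5 x [-0.0138, 0.0353, 0.0] | q1-hd -95.0
```

Request:
{"op": "carry_out", "data": {
  "increments": [
    [0,0,-0.037,0,0,0],
    [0,0,-0.037,0,0,0],
    [0,0,-0.037,0,0,0],
    [0,0,0,0,0,1.9],
    [-0.0138,0.0353,0,0,0,0]
  ]
}}

```text
time: 12.58
tcp_pos: [0.4507, -0.0453, 0.2022]
eef_rot: [-0.161, 0.987, -0.003, 0.003]
contact_force: [1.9, 0.9, -2.9]
opening: 0.0313
grasp_force: 20.0
```

Request:
{"op": "carry_out", "data": {
  "increments": [
    [-0.0138,0.0353,0,0,0,0],
    [-0.0138,0.0353,0,0,0,0],
    [0,0,0,0,0,0],
    [0,0,0,0,0,0],
    [0,0,0,0,0,0]
  ]
}}

```text
time: 13.0
tcp_pos: [0.4511, 0.0352, 0.1992]
eef_rot: [-0.165, 0.986, -0.0, -0.0]
contact_force: [0.2, -0.8, -0.6]
opening: 0.0316
grasp_force: 20.0
```

```bash
python3 -c "
from h import *
s=manip.read_state();p=eyes.capture('wrist');save(p,'w3')
A=cloud(p,cmask(p,'green'),s)
r=rect(near(A,(.4538,.1109),.075,-.005,.012));print(r)
print('union',rect(near(A,s['tcp_pos'][:2],.075,.1,.2)),s['tcp_pos'])
plan((*r[0],.2,r[2]+90),(*r[0],.095,None))"
```

```text
(array([0.4568, 0.1047]), array([102.6,  63. ]), 18.7, 'z', np.float64(0.004), 'n', 4591)
union (array([0.4512, 0.0341]), array([100.7,  50. ]), 18.6, 'z', np.float64(0.1538), 'n', 8709) [0.45110147 0.03518599 0.19923445]
t 13.05 pos [0.4512 0.0346 0.1993] hd 108.9 tilt [ 5.e-04 -4.e-04 -1.e+00] open 0.0317 gf 20.0 F [ 0.1 -0.8 -1.2]
  rot 1 x rz 0.19 | shift 2 x [-0.0139, 0.0323, -0.0004] | q1-hd -96.0
  rot 0 x rz -0.00 | shift 3 x [0.0, 0.0, 0.035] | q1-hd -96.0
```

View pics/w3.png

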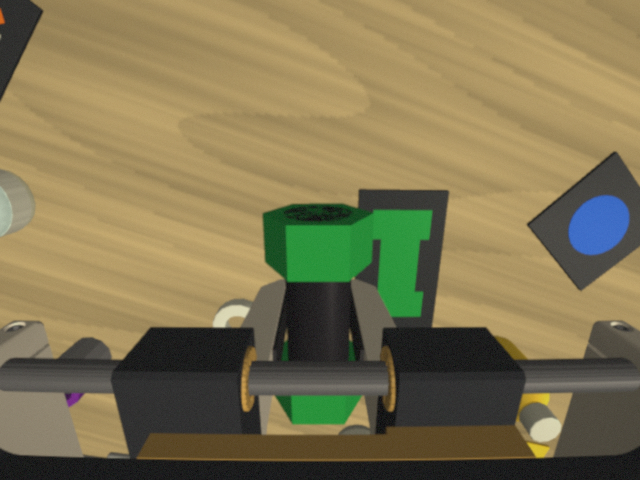

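The union is held level. The print at (400,265) is partly hidden behind it, so I'll take the lateral centre from its visible right edge.

```bash
python3 -c "
from h import *
s=manip.read_state();p=eyes.capture('wrist')
C=near(cloud(p,cmask(p,'green'),s),(.4538,.1109),.075,.001,.008)
a=np.radians(18.8);X=np.array([np.cos(a),np.sin(a)]);Y=np.array([-X[1],X[0]])
u=(C[:,:2]-[.4538,.1109])@X;v=(C[:,:2]-[.4538,.1109])@Y
for k in range(-52,53,8):
  m=abs(u*1000-k)<4
  if m.sum()>5: print(k,m.sum(),(np.percentile(v[m],[0,2,98,100])*1000).round(1))
print(u.min(),u.max())
t=eyes.capture('top');C=near(cloud(t,cmask(t,'green')),(.4538,.1109),.075,.001,.008);v=(C[:,:2]-[.4538,.1109])@Y;u=(C[:,:2]-[.4538,.1109])@X;print(np.ptp(u),u.max(),v.max(),v.min())"
```

```text
-52 172 [-25.1 -24.2  23.2  24.4]
-44 525 [-25.5 -24.6  23.3  24.4]
-36 528 [-25.5 -24.6  23.3  24.5]
-28 501 [-25.6 -24.1  23.2  24.5]
-20 335 [-25.5 -17.4  15.7  16.5]
-12 328 [-17.5 -16.9  15.6  16.7]
-4 332 [-27.9 -20.6  15.6  16.5]
4 321 [-34.9 -17.8  15.7  16.3]
12 311 [-39.1 -17.4  15.5  16.6]
20 293 [-17.9 -17.1  15.6  16.3]
28 336 [-16.7 -15.6  23.   24.6]
36 297 [-13.  -11.5  23.6  24.4]
44 254 [-9.2 -7.4 23.7 24.7]
52 115 [-5.  -3.7 23.4 24.7]
-0.050394783133638016 0.05288237372000457
0.05299131271429279 0.04962168736220372 -0.010059095993801481 -0.025495201918548916
```

Request:
{"op": "carry_out", "data": {
  "increments": [
    [-0.0142,0.0356,0,0,0,0.2],
    [-0.0142,0.0356,0,0,0,0],
    [0,0,0.035,0,0,0],
    [0,0,0.035,0,0,0],
    [0,0,0.02,0,0,0]
  ]
}}

```text
time: 13.57
tcp_pos: [0.4542, 0.1113, 0.107]
eef_rot: [-0.162, 0.987, 0.0, -0.001]
contact_force: [-0.4, -0.6, -2.5]
opening: 0.0314
grasp_force: 20.0
```

Request:
{"op": "carry_out", "data": {
  "increments": [
    [0,0,0.01,0,0,0],
    [0,0,0,0,0,0],
    [0,0,0,0,0,0],
    [0,0,0,0,0,0],
    [0,0,0,0,0,0]
  ]
}}

```text
time: 13.98
tcp_pos: [0.4562, 0.1113, 0.1006]
eef_rot: [-0.162, 0.987, -0.0, 0.001]
contact_force: [-1.0, -0.1, -1.6]
opening: 0.0316
grasp_force: 20.0
```

```bash
python3 -c "
from h import *
plan((.4550,.1113,.0925,108.8))"
```

```text
t 13.9833 pos [0.4562 0.1113 0.1006] hd 108.6 tilt [-2.3e-03 -8.0e-04 -1.0e+00] open 0.0316 gf 20.0 F [-1.  -0.1 -1.6]
  rot 1 x rz -0.16 | shift 1 x [0.0011, 0.0004, 0.0081] | q1-hd -95.0
```

Request:
{"op": "carry_out", "data": {
  "increments": [
    [0.0007,0,0.005,0,0,-0.2],
    [0,0,0.0015,0,0,0],
    [0,0,0,0,0,0],
    [0,0,0,0,0,0],
    [0,0,0,0,0,0]
  ]
}}

```text
time: 14.4
tcp_pos: [0.4546, 0.1116, 0.0931]
eef_rot: [-0.164, 0.986, -0.0, 0.0]
contact_force: [1.0, -0.2, -1.2]
opening: 0.0313
grasp_force: 20.0
```

Request:
{"op": "carry_out", "data": {
  "increments": [
    [0,0,0.001,0,0,0],
    [0,0,0,0,0,0],
    [0,0,0,0,0,0]
  ]
}}

```text
time: 14.65
tcp_pos: [0.4547, 0.1116, 0.0925]
eef_rot: [-0.164, 0.986, -0.0, 0.0]
contact_force: [-1.7, 0.1, 5.5]
opening: 0.0316
grasp_force: 20.0
```

Request:
{"op": "carry_out", "data": {
  "increments": [
    [0,0,0.0005,0,0,0],
    [0,0,0,0,0,0],
    [0,0,0,0,0,0]
  ]
}}

```text
time: 14.9
tcp_pos: [0.4547, 0.1116, 0.0925]
eef_rot: [-0.164, 0.986, -0.0, 0.0]
contact_force: [-3.4, 0.5, 11.0]
opening: 0.0316
grasp_force: 20.0
```

Request:
{"op": "carry_out", "data": {
  "increments": [
    [0,0,0,0,0,0],
    [0,0,0,0,0,0],
    [0,0,0,0,0,0],
    [0,0,0,0,0,0],
    [0,0,0,0,0,0]
  ],
  "fingers": 1
}}

```text
time: 15.32
tcp_pos: [0.4545, 0.1116, 0.0913]
eef_rot: [-0.164, 0.986, 0.0, -0.0]
contact_force: [-0.1, -1.0, 0.1]
opening: 0.0601
grasp_force: 0.0
```

Request:
{"op": "carry_out", "data": {
  "increments": [
    [0,0,0,0,0,0],
    [0,0,-0.01,0,0,0],
    [0,0,-0.03,0,0,0],
    [0,0,-0.035,0,0,0],
    [0,0,-0.035,0,0,0]
  ]
}}

```text
time: 15.73
tcp_pos: [0.4538, 0.1115, 0.2021]
eef_rot: [-0.164, 0.986, 0.0, -0.001]
contact_force: [0.8, -0.5, 0.1]
opening: 0.0915
grasp_force: 0.0
```

Request:
{"op": "carry_out", "data": {
  "increments": [
    [0,0,0,0,0,0],
    [0,0,0,0,0,0],
    [0,0,0,0,0,0]
  ]
}}

```text
time: 15.98
tcp_pos: [0.4541, 0.1115, 0.201]
eef_rot: [-0.164, 0.986, 0.0, -0.0]
contact_force: [0.6, -0.8, 0.4]
opening: 0.0931
grasp_force: 0.0
```

```bash
python3 -c "
from h import *
s=manip.read_state();p=eyes.capture('wrist')
A=cloud(p,cmask(p,'green'),s)
print('union',rect(near(A,(.455,.111),.075,.04,.055)));print(rect(near(A,(.455,.111),.075,.015,.055)))
print('print',rect(near(A,(.455,.111),.075,.001,.007)))
plan((.6575,.1496,.22,None))"
```

```text
union (array([0.455 , 0.1103]), array([100.2,  35.1]), 19.2, 'z', np.float64(0.0474), 'n', 2878)
(array([0.455 , 0.1104]), array([100.3,  50.4]), 18.9, 'z', np.float64(0.0465), 'n', 4240)
print (array([0.4606, 0.1139]), array([115.8,  52.7]), 18.5, 'z', np.float64(0.004), 'n', 295)
t 16.0333 pos [0.4537 0.1115 0.2003] hd 108.9 tilt [ 2.e-03  7.e-04 -1.e+00] open 0.0935 gf 0.0 F [ 0.1  0.4 -0.6]
  rot 0 x rz -0.00 | shift 6 x [-0.0342, -0.005, -0.0033] | q1-hd -96.0
```

The union is centred within about 1 mm. Next is the cup.

Request:
{"op": "carry_out", "data": {
  "increments": [
    [-0.0342,-0.005,-0.0033,0,0,0],
    [-0.0342,-0.005,-0.0033,0,0,0],
    [-0.0342,-0.005,-0.0033,0,0,0],
    [-0.0342,-0.005,-0.0033,0,0,0],
    [-0.0342,-0.005,-0.0033,0,0,0]
  ]
}}

```text
time: 16.45
tcp_pos: [0.625, 0.1435, 0.2155]
eef_rot: [-0.164, 0.986, 0.0, -0.002]
contact_force: [-0.3, 0.1, -0.7]
opening: 0.0928
grasp_force: 0.0
```

Request:
{"op": "carry_out", "data": {
  "increments": [
    [-0.0342,-0.005,-0.0033,0,0,0],
    [0,0,0,0,0,0],
    [0,0,0,0,0,0],
    [0,0,0,0,0,0],
    [0,0,0,0,0,0]
  ]
}}

```text
time: 16.87
tcp_pos: [0.6567, 0.1495, 0.2199]
eef_rot: [-0.164, 0.986, 0.0, -0.002]
contact_force: [-0.6, -0.1, -1.0]
opening: 0.0931
grasp_force: 0.0
```

```bash
python3 -c "
from h import *
s=manip.read_state();p=eyes.capture('wrist');save(p,'w4')
r=rect(near(cloud(p,cmask(p,'blue'),s),(.6575,.1496),.05,.045,.075));print(r)
plan((*r[0],.17,None),(*r[0],.105,None))"
```

```text
(array([0.6588, 0.1494]), array([53.3, 52.1]), 17.1, 'z', np.float64(0.0626), 'n', 939)
t 16.9167 pos [0.6569 0.1495 0.2206] hd 108.9 tilt [ 2.2e-03  6.0e-04 -1.0e+00] open 0.0929 gf 0.0 F [ 0.1 -0.8 -0.4]
  rot 0 x rz -0.00 | shift 2 x [-0.0009, -0.0004, 0.0253] | q1-hd -96.0
  rot 0 x rz -0.00 | shift 2 x [0.0, 0.0, 0.0325] | q1-hd -96.0
```

View pics/w4.png

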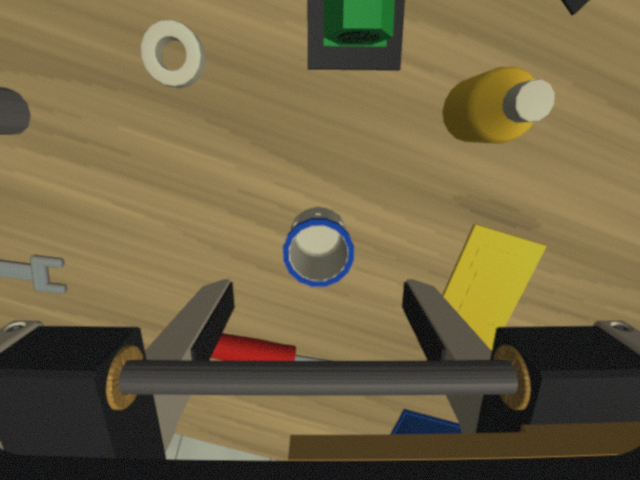

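The cup's rim is at (318,250) with clear space around it. Now I'll grasp it.

Request:
{"op": "carry_out", "data": {
  "increments": [
    [-0.0015,-0.0005,0.035,0,0,0],
    [0,0,0.035,0,0,0],
    [0,0,0.028,0,0,0],
    [0,0,0.0175,0,0,0],
    [0,0,0,0,0,0]
  ]
}}

```text
time: 17.33
tcp_pos: [0.6562, 0.1493, 0.1013]
eef_rot: [-0.164, 0.986, 0.0, -0.004]
contact_force: [-0.6, -0.4, 0.2]
opening: 0.093
grasp_force: 0.0
```

Request:
{"op": "carry_out", "data": {
  "increments": [
    [0,0,0,0,0,0],
    [0,0,0,0,0,0],
    [0,0,0,0,0,0],
    [0,0,0,0,0,0],
    [0,0,0,0,0,0]
  ],
  "fingers": -1,
  "force": 12
}}

```text
time: 17.75
tcp_pos: [0.6606, 0.1497, 0.1074]
eef_rot: [-0.164, 0.986, -0.0, 0.001]
contact_force: [0.2, 0.3, -0.2]
opening: 0.0643
grasp_force: 0.0
```

Request:
{"op": "carry_out", "data": {
  "increments": [
    [0,0,0,0,0,0],
    [0,0,0,0,0,0],
    [0,0,0,0,0,0],
    [0,0,0,0,0,0]
  ]
}}

```text
time: 18.08
tcp_pos: [0.6602, 0.1497, 0.1064]
eef_rot: [-0.164, 0.986, 0.0, 0.0]
contact_force: [-1.4, 0.1, 4.3]
opening: 0.0517
grasp_force: 12.0
```

```bash
python3 -c "
from h import *
plan((.6588,.1494,.26,None),(.44,.21,.25,None))"
```

```text
t 18.0833 pos [0.6602 0.1497 0.1064] hd 108.9 tilt [-8.e-04 -1.e-04 -1.e+00] open 0.0517 gf 12.0 F [-1.4  0.1  4.3]
  rot 0 x rz -0.00 | shift 4 x [0.0004, 0.0, -0.0384] | q1-hd -96.0
  rot 0 x rz -0.00 | shift 6 x [0.0312, 0.0214, 0.0017] | q1-hd -83.0
```

Request:
{"op": "carry_out", "data": {
  "increments": [
    [0,0,-0.038,0,0,0],
    [0,0,-0.038,0,0,0],
    [0,0,-0.038,0,0,0],
    [0,0,-0.038,0,0,0],
    [0,0,0,0,0,0]
  ]
}}

```text
time: 18.5
tcp_pos: [0.663, 0.1499, 0.2671]
eef_rot: [-0.164, 0.986, -0.001, 0.007]
contact_force: [2.4, 0.6, 0.3]
opening: 0.052
grasp_force: 12.0
```

Request:
{"op": "carry_out", "data": {
  "increments": [
    [0.031,0.0214,0,0,0,0],
    [0.031,0.0214,0,0,0,0],
    [0.031,0.0214,0,0,0,0],
    [0.031,0.0214,0,0,0,0],
    [0.031,0.0214,0,0,0,0]
  ]
}}

```text
time: 18.92
tcp_pos: [0.4767, 0.2008, 0.2571]
eef_rot: [-0.164, 0.986, 0.0, -0.0]
contact_force: [0.2, -0.8, -0.1]
opening: 0.0522
grasp_force: 12.0
```

Request:
{"op": "carry_out", "data": {
  "increments": [
    [0.031,0.0214,0,0,0,0],
    [0,0,0,0,0,0],
    [0,0,0,0,0,0],
    [0,0,0,0,0,0],
    [0,0,0,0,0,0]
  ]
}}

```text
time: 19.33
tcp_pos: [0.4438, 0.2107, 0.2579]
eef_rot: [-0.164, 0.986, -0.0, 0.001]
contact_force: [0.4, -0.1, -0.8]
opening: 0.0519
grasp_force: 12.0
```

```bash
python3 -c "
from h import *
s=manip.read_state();p=eyes.capture('wrist');save(p,'w5')
A=cloud(p,cmask(p,'blue'),s)
r=rect(near(A,(.362,.264),.06,-.003,.01));print(r)
print('cup',rect(near(A,s['tcp_pos'][:2],.05,.17,.26)),s['tcp_pos'])
plan((*r[0],.2,None),(*r[0],.115,None))"
```

```text
(array([0.3625, 0.2633]), array([54.1, 53.9]), 179.0, 'z', np.float64(0.0041), 'n', 2473)
cup (array([0.4362, 0.2069]), array([53.3, 41.3]), 108.9, 'z', np.float64(0.214), 'n', 2719) [0.44380628 0.21066671 0.25788436]
t 19.3833 pos [0.4438 0.2106 0.2577] hd 108.8 tilt [-7.e-04 -3.e-04 -1.e+00] open 0.0519 gf 12.0 F [ 0.4 -0.5  0.2]
  rot 0 x rz -0.00 | shift 3 x [0.02, 0.0254, 0.0192] | q1-hd -73.0
  rot 0 x rz -0.00 | shift 3 x [0.0, 0.0, 0.0283] | q1-hd -73.0
```

View pics/w5.png

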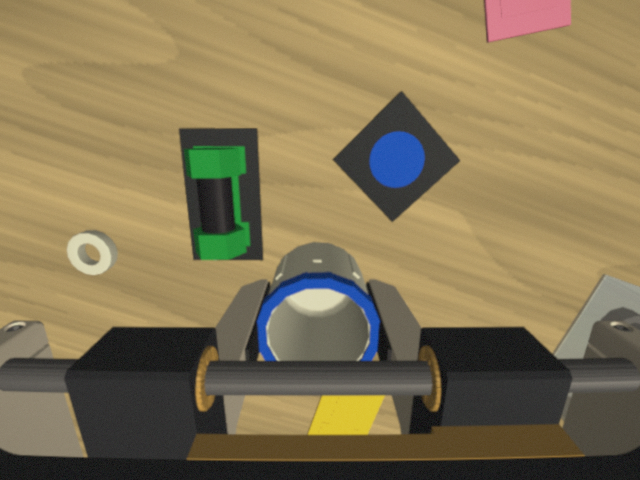

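The cup is upright in the grip and the blue print is at (397,159). The cup sits about 1.8 mm toward tool +x, so I'll correct for that when placing.

Request:
{"op": "carry_out", "data": {
  "increments": [
    [0.0193,0.0255,0.015,0,0,0],
    [0.0193,0.0255,0.015,0,0,0],
    [0.0194,0.0255,0.015,0,0,0],
    [0,0,0.035,0,0,0],
    [0,0,0.03,0,0,0]
  ]
}}

```text
time: 19.8
tcp_pos: [0.3629, 0.2654, 0.147]
eef_rot: [-0.165, 0.986, 0.0, 0.001]
contact_force: [0.5, -0.0, -0.3]
opening: 0.0522
grasp_force: 12.0
```

Request:
{"op": "carry_out", "data": {
  "increments": [
    [0,0,0.02,0,0,0],
    [0,0,0.01,0,0,0],
    [0,0,0,0,0,0],
    [0,0,0,0,0,0],
    [0,0,0,0,0,0]
  ]
}}

```text
time: 20.22
tcp_pos: [0.364, 0.2646, 0.1183]
eef_rot: [-0.164, 0.987, 0.0, 0.001]
contact_force: [1.1, -0.2, -1.7]
opening: 0.0521
grasp_force: 12.0
```

Request:
{"op": "carry_out", "data": {
  "increments": [
    [0,0,0,0,0,0],
    [0,0,0,0,0,0]
  ]
}}

```text
time: 20.38
tcp_pos: [0.3636, 0.2647, 0.1187]
eef_rot: [-0.164, 0.986, 0.0, 0.001]
contact_force: [0.5, 1.1, -0.2]
opening: 0.0521
grasp_force: 12.0
```

```bash
python3 -c "
from h import *
plan((.3641,.2642,.1104,None))"
```

```text
t 20.3833 pos [0.3636 0.2647 0.1187] hd 108.9 tilt [-2.2e-03  1.0e-04 -1.0e+00] open 0.0521 gf 12.0 F [ 0.5  1.1 -0.2]
  rot 0 x rz -0.00 | shift 1 x [-0.0003, -0.0006, 0.0083] | q1-hd -73.0
```

Request:
{"op": "carry_out", "data": {
  "increments": [
    [0,-0.0006,0.005,0,0,0],
    [0,0,0.0018,0,0,0],
    [0,0,0,0,0,0],
    [0,0,0,0,0,0],
    [0,0,0,0,0,0]
  ]
}}

```text
time: 20.8
tcp_pos: [0.3629, 0.2639, 0.1109]
eef_rot: [-0.164, 0.986, -0.0, -0.0]
contact_force: [0.4, -0.4, -0.2]
opening: 0.0524
grasp_force: 12.0
```

Request:
{"op": "carry_out", "data": {
  "increments": [
    [0,0,0.001,0,0,0],
    [0,0,0,0,0,0],
    [0,0,0,0,0,0]
  ]
}}

```text
time: 21.05
tcp_pos: [0.3631, 0.264, 0.1103]
eef_rot: [-0.164, 0.986, 0.0, 0.0]
contact_force: [-1.0, -1.0, 4.8]
opening: 0.0521
grasp_force: 12.0
```

Request:
{"op": "carry_out", "data": {
  "increments": [
    [0,0,0.0005,0,0,0],
    [0,0,0,0,0,0],
    [0,0,0,0,0,0]
  ]
}}

```text
time: 21.3
tcp_pos: [0.3631, 0.264, 0.1103]
eef_rot: [-0.164, 0.986, 0.0, 0.0]
contact_force: [-2.2, -1.9, 11.6]
opening: 0.0522
grasp_force: 12.0
```

Request:
{"op": "carry_out", "data": {
  "increments": [
    [0,0,0,0,0,0],
    [0,0,0,0,0,0],
    [0,0,0,0,0,0],
    [0,0,0,0,0,0],
    [0,0,0,0,0,0]
  ],
  "fingers": 1
}}

```text
time: 21.72
tcp_pos: [0.3629, 0.2639, 0.1093]
eef_rot: [-0.164, 0.986, -0.0, -0.0]
contact_force: [0.4, 0.3, 0.0]
opening: 0.0806
grasp_force: 0.0
```

Request:
{"op": "carry_out", "data": {
  "increments": [
    [0,0,-0.01,0,0,0],
    [0,0,-0.03,0,0,0],
    [0,0,-0.035,0,0,0],
    [0,0,-0.035,0,0,0],
    [0,0,-0.01,0,0,0]
  ]
}}

```text
time: 22.13
tcp_pos: [0.3648, 0.2647, 0.2341]
eef_rot: [-0.164, 0.986, 0.001, 0.004]
contact_force: [-0.2, 0.9, -0.3]
opening: 0.0931
grasp_force: 0.0
```

Request:
{"op": "carry_out", "data": {
  "increments": [
    [0,0,0,0,0,0],
    [0,0,0,0,0,0],
    [0,0,0,0,0,0]
  ]
}}

```text
time: 22.38
tcp_pos: [0.3622, 0.2636, 0.2281]
eef_rot: [-0.164, 0.986, -0.0, -0.001]
contact_force: [0.1, -0.3, 0.4]
opening: 0.0927
grasp_force: 0.0
```

```bash
python3 -c "
from h import *
s=manip.read_state();p=eyes.capture('wrist');save(p,'w6')
A=cloud(p,cmask(p,'blue'),s)
print('rim',rect(near(A,(.3625,.2635),.06,.055,.08)))
print(s['tcp_pos'])
plan((.3625,.2635,.25,None),(.6425,-.1398,.24,None))"
```

```text
rim (array([0.3621, 0.2623]), array([53.3, 53.2]), 63.7, 'z', np.float64(0.0666), 'n', 972)
[0.36216455 0.26357409 0.22811687]
t 22.4333 pos [0.362  0.2635 0.2278] hd 108.9 tilt [ 3.3e-03 -2.0e-04 -1.0e+00] open 0.0932 gf 0.0 F [-0.6 -0.6 -0.4]
  rot 0 x rz -0.00 | shift 1 x [-0.0004, -0.0001, -0.0222] | q1-hd -73.0
  rot 0 x rz -0.00 | shift 13 x [-0.0103, -0.0363, 0.0008] | q1-hd -121.0
```

The cup is within about 1 mm. Next is the coupling.

Request:
{"op": "carry_out", "data": {
  "increments": [
    [-0.0103,-0.0363,0,0,0,0],
    [-0.0103,-0.0363,0,0,0,0],
    [-0.0103,-0.0363,0,0,0,0],
    [-0.0103,-0.0363,0,0,0,0],
    [-0.0103,-0.0363,0,0,0,0]
  ]
}}

```text
time: 22.85
tcp_pos: [0.4704, 0.1074, 0.2277]
eef_rot: [-0.164, 0.986, 0.0, -0.002]
contact_force: [0.3, 1.1, 0.2]
opening: 0.093
grasp_force: 0.0
```

Request:
{"op": "carry_out", "data": {
  "increments": [
    [-0.0103,-0.0363,0,0,0,0],
    [-0.0103,-0.0363,0,0,0,0],
    [-0.0103,-0.0363,0,0,0,0],
    [-0.0103,-0.0363,0,0,0,0],
    [-0.0103,-0.0363,0,0,0,0]
  ]
}}

```text
time: 23.27
tcp_pos: [0.578, -0.0478, 0.2272]
eef_rot: [-0.164, 0.986, 0.001, -0.002]
contact_force: [1.1, -0.1, -0.2]
opening: 0.0933
grasp_force: 0.0
```

Request:
{"op": "carry_out", "data": {
  "increments": [
    [-0.0103,-0.0363,0,0,0,0],
    [-0.0103,-0.0363,0,0,0,0],
    [-0.0103,-0.0363,0,0,0,0],
    [0,0,0,0,0,0],
    [0,0,0,0,0,0]
  ]
}}

```text
time: 23.68
tcp_pos: [0.6423, -0.141, 0.2262]
eef_rot: [-0.163, 0.987, 0.001, -0.002]
contact_force: [-0.3, -0.4, 0.1]
opening: 0.0929
grasp_force: 0.0
```

Request:
{"op": "carry_out", "data": {
  "increments": [
    [0,0,0,0,0,0],
    [0,0,0,0,0,0]
  ]
}}

```text
time: 23.85
tcp_pos: [0.6415, -0.1379, 0.2283]
eef_rot: [-0.165, 0.986, 0.001, -0.001]
contact_force: [1.3, -0.0, -0.1]
opening: 0.0932
grasp_force: 0.0
```

```bash
python3 -c "
from h import *
s=manip.read_state();p=eyes.capture('wrist');save(p,'w7')
r=rect(near(cloud(p,cmask(p,'violet'),s),(.6425,-.1398),.04,.045,.06));print(r)
plan((*r[0],.097,None))"
```

```text
(array([ 0.6427, -0.1408]), array([38.5, 37.8]), 23.9, 'z', np.float64(0.0501), 'n', 904)
t 23.9 pos [ 0.6416 -0.1377  0.2289] hd 109.0 tilt [ 0.0012  0.0014 -1.    ] open 0.093 gf 0.0 F [-0.4  0.2 -0.1]
  rot 0 x rz -0.00 | shift 4 x [0.0, -0.0008, 0.033] | q1-hd -121.0
```

View pics/w7.png

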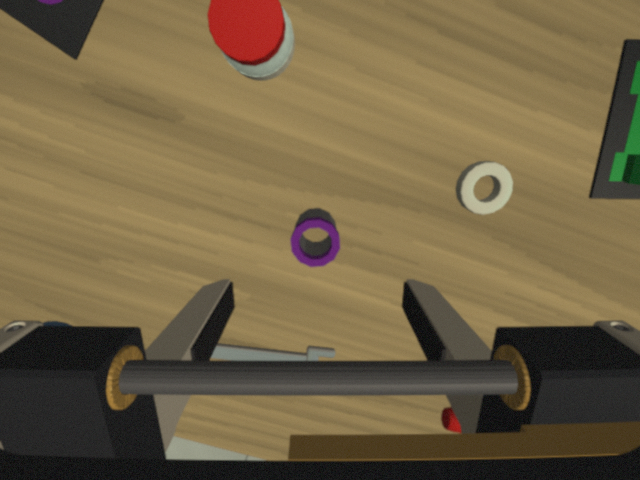

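The coupling is at (315,242) with clear space around it. Now I'll grasp it.

Request:
{"op": "carry_out", "data": {
  "increments": [
    [-0.0005,-0.001,0.035,0,0,0],
    [0,0,0.035,0,0,0],
    [0,0,0.035,0,0,0],
    [0,0,0.025,0,0,0],
    [0,0,0,0,0,0]
  ]
}}

```text
time: 24.32
tcp_pos: [0.6394, -0.1373, 0.0938]
eef_rot: [-0.165, 0.986, 0.003, -0.005]
contact_force: [-1.0, 0.9, -1.1]
opening: 0.0932
grasp_force: 0.0
```

Request:
{"op": "carry_out", "data": {
  "increments": [
    [0,0,0,0,0,0],
    [0,0,0,0,0,0],
    [0,0,0,0,0,0],
    [0,0,0,0,0,0],
    [0,0,0,0,0,0]
  ],
  "fingers": -1,
  "force": 12
}}

```text
time: 24.73
tcp_pos: [0.6441, -0.1402, 0.1015]
eef_rot: [-0.164, 0.986, -0.001, 0.001]
contact_force: [0.1, -1.2, -0.2]
opening: 0.0645
grasp_force: 0.0
```

Request:
{"op": "carry_out", "data": {
  "increments": [
    [0,0,0,0,0,0],
    [0,0,0,0,0,0],
    [0,0,0,0,0,0],
    [0,0,0,0,0,0],
    [0,0,0,0,0,0]
  ]
}}

```text
time: 25.15
tcp_pos: [0.6432, -0.14, 0.0995]
eef_rot: [-0.164, 0.986, 0.0, -0.0]
contact_force: [-1.5, -0.4, 1.7]
opening: 0.0384
grasp_force: 12.0
```

Request:
{"op": "carry_out", "data": {
  "increments": [
    [0,0,0,0,0,0],
    [0,0,0,0,0,0]
  ]
}}

```text
time: 25.32
tcp_pos: [0.6432, -0.14, 0.0996]
eef_rot: [-0.164, 0.986, -0.0, 0.0]
contact_force: [-0.3, 0.6, 1.6]
opening: 0.0382
grasp_force: 12.0
```

```bash
python3 -c "
from h import *
plan((.6425,-.1403,.23,None),(.585,-.345,.23,None))"
```

```text
t 25.3167 pos [ 0.6432 -0.14    0.0996] hd 108.9 tilt [-0. -0. -1.] open 0.0382 gf 12.0 F [-0.3  0.6  1.6]
  rot 0 x rz -0.00 | shift 4 x [0.0002, -0.0, -0.0326] | q1-hd -121.0
  rot 0 x rz -0.00 | shift 6 x [0.0201, -0.0292, 0.0] | q1-hd -139.0
```

Request:
{"op": "carry_out", "data": {
  "increments": [
    [0,0,-0.033,0,0,0],
    [0,0,-0.033,0,0,0],
    [0,0,-0.033,0,0,0],
    [0,0,-0.033,0,0,0],
    [0,0,0,0,0,0]
  ]
}}

```text
time: 25.73
tcp_pos: [0.6461, -0.141, 0.2394]
eef_rot: [-0.164, 0.986, -0.003, 0.005]
contact_force: [0.8, -1.2, 1.1]
opening: 0.0385
grasp_force: 12.0
```

Request:
{"op": "carry_out", "data": {
  "increments": [
    [0.02,-0.0292,0,0,0,0],
    [0.02,-0.0292,0,0,0,0],
    [0.02,-0.0292,0,0,0,0],
    [0.02,-0.0292,0,0,0,0],
    [0.02,-0.0292,0,0,0,0]
  ]
}}

```text
time: 26.15
tcp_pos: [0.5952, -0.3117, 0.2308]
eef_rot: [-0.164, 0.986, 0.0, -0.0]
contact_force: [0.9, -0.1, -0.1]
opening: 0.038
grasp_force: 12.0
```

Request:
{"op": "carry_out", "data": {
  "increments": [
    [0.02,-0.0292,0,0,0,0],
    [0,0,0,0,0,0],
    [0,0,0,0,0,0],
    [0,0,0,0,0,0],
    [0,0,0,0,0,0]
  ]
}}

```text
time: 26.57
tcp_pos: [0.5867, -0.3432, 0.231]
eef_rot: [-0.165, 0.986, 0.001, -0.0]
contact_force: [0.1, -0.6, -0.3]
opening: 0.0379
grasp_force: 12.0
```

Request:
{"op": "carry_out", "data": {
  "increments": [
    [0,0,0,0,0,0],
    [0,0,0,0,0,0],
    [0,0,0,0,0,0]
  ]
}}

```text
time: 26.82
tcp_pos: [0.5869, -0.3435, 0.2316]
eef_rot: [-0.165, 0.986, -0.0, 0.0]
contact_force: [0.5, -1.1, -0.4]
opening: 0.0379
grasp_force: 12.0
```

```bash
python3 -c "
from h import *
import h
h.HUE['violet']=(125,170)
s=manip.read_state();p=eyes.capture('wrist');save(p,'w8')
hs=cv2.cvtColor(p['frame'],cv2.COLOR_RGB2HSV);m=(hs[:,:,0]>125)&(hs[:,:,0]<170)&(hs[:,:,1]>90)
A=cloud(p,m,s)
r=rect(near(A,(.512,-.411),.05,-.004,.012));print(r)
t=np.array(s['tcp_pos']);N=near(A,t[:2],.05,.13,.22);print('cpl',rect(N),t)
plan((*r[0],.2,None),(*r[0],.11,None))"
```

```text
(array([ 0.5137, -0.4104]), array([43. , 42.6]), 96.4, 'z', np.float64(0.0039), 'n', 1418)
cpl (array([ 0.5853, -0.3452]), array([39.6, 38.1]), 111.8, 'z', np.float64(0.1818), 'n', 4236) [ 0.58691158 -0.34349782  0.23159571]
t 26.8667 pos [ 0.5869 -0.3437  0.2316] hd 109.0 tilt [-1.e-04 -1.e-04 -1.e+00] open 0.0386 gf 12.0 F [-0.5  0.2  0. ]
  rot 0 x rz -0.00 | shift 3 x [0.0303, -0.0131, 0.0105] | q1-hd -148.0
  rot 0 x rz -0.00 | shift 3 x [0.0, 0.0, 0.03] | q1-hd -148.0
```

View pics/w8.png

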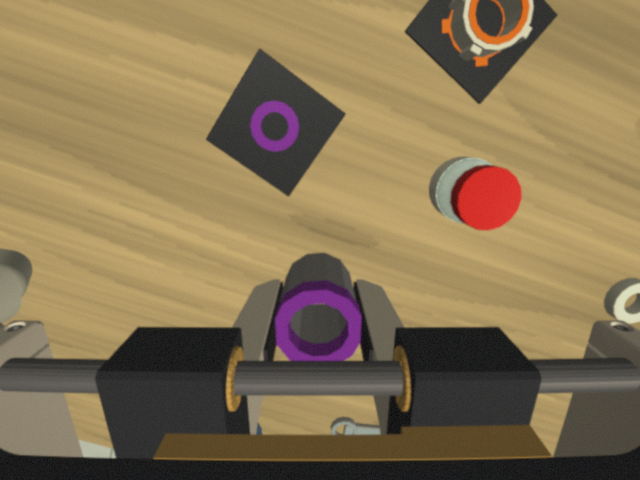

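The coupling is upright in the grip and the violet print is at (275,126). Now I'll place it.

Request:
{"op": "carry_out", "data": {
  "increments": [
    [0.03,-0.0128,0.01,0,0,0],
    [0.03,-0.0128,0.01,0,0,0],
    [0.03,-0.0127,0.01,0,0,0],
    [0,0,0.03,0,0,0],
    [0,0,0.03,0,0,0]
  ]
}}

```text
time: 27.28
tcp_pos: [0.5131, -0.4123, 0.1426]
eef_rot: [-0.163, 0.987, -0.002, 0.001]
contact_force: [-0.3, -0.2, -1.5]
opening: 0.0383
grasp_force: 12.0
```

Request:
{"op": "carry_out", "data": {
  "increments": [
    [0,0,0.02,0,0,0],
    [0,0,0.009,0,0,0],
    [0,0,0,0,0,0],
    [0,0,0,0,0,0],
    [0,0,0,0,0,0]
  ]
}}

```text
time: 27.7
tcp_pos: [0.5147, -0.4106, 0.1143]
eef_rot: [-0.164, 0.986, -0.001, 0.001]
contact_force: [-0.3, -0.3, 0.9]
opening: 0.0381
grasp_force: 12.0
```

Request:
{"op": "carry_out", "data": {
  "increments": [
    [0,0,0,0,0,0],
    [0,0,0,0,0,0],
    [0,0,0,0,0,0]
  ]
}}

```text
time: 27.95
tcp_pos: [0.5141, -0.4103, 0.1137]
eef_rot: [-0.164, 0.986, -0.001, 0.001]
contact_force: [0.5, 0.5, -0.3]
opening: 0.0384
grasp_force: 12.0
```

```bash
python3 -c "
from h import *
plan((.5142,-.4090,.1036,None))"
```

```text
t 27.95 pos [ 0.5141 -0.4103  0.1137] hd 108.9 tilt [-8.0e-04 -1.9e-03 -1.0e+00] open 0.0384 gf 12.0 F [ 0.5  0.5 -0.3]
  rot 0 x rz -0.00 | shift 1 x [-0.0005, 0.0012, 0.0101] | q1-hd -147.0
```

Request:
{"op": "carry_out", "data": {
  "increments": [
    [-0.0004,0.001,0.006,0,0,0],
    [0,0,0.002,0,0,0],
    [0,0,0,0,0,0],
    [0,0,0,0,0,0],
    [0,0,0,0,0,0]
  ]
}}

```text
time: 28.37
tcp_pos: [0.5137, -0.4089, 0.1043]
eef_rot: [-0.164, 0.986, 0.0, -0.0]
contact_force: [1.0, 0.1, -0.4]
opening: 0.0383
grasp_force: 12.0
```

Request:
{"op": "carry_out", "data": {
  "increments": [
    [0,0,0.001,0,0,0],
    [0,0,0,0,0,0],
    [0,0,0,0,0,0]
  ]
}}

```text
time: 28.62
tcp_pos: [0.5138, -0.409, 0.1036]
eef_rot: [-0.164, 0.986, -0.0, 0.0]
contact_force: [0.2, -0.1, 0.4]
opening: 0.0385
grasp_force: 12.0
```

Request:
{"op": "carry_out", "data": {
  "increments": [
    [0,0,0.0007,0,0,0],
    [0,0,0,0,0,0],
    [0,0,0,0,0,0]
  ]
}}

```text
time: 28.87
tcp_pos: [0.5138, -0.409, 0.1035]
eef_rot: [-0.164, 0.986, -0.0, 0.0]
contact_force: [-1.6, 1.0, 6.2]
opening: 0.0383
grasp_force: 12.0
```

Request:
{"op": "carry_out", "data": {
  "increments": [
    [0,0,0,0,0,0],
    [0,0,0,0,0,0],
    [0,0,0,0,0,0],
    [0,0,0,0,0,0],
    [0,0,0,0,0,0]
  ],
  "fingers": 1
}}

```text
time: 29.28
tcp_pos: [0.5137, -0.4088, 0.1025]
eef_rot: [-0.164, 0.986, 0.0, -0.0]
contact_force: [-0.0, 0.3, 0.8]
opening: 0.0671
grasp_force: 0.0
```

Request:
{"op": "carry_out", "data": {
  "increments": [
    [0,0,0,0,0,0],
    [0,0,-0.01,0,0,0],
    [0,0,-0.03,0,0,0],
    [0,0,-0.035,0,0,0],
    [0,0,-0.035,0,0,0]
  ]
}}

```text
time: 29.7
tcp_pos: [0.5134, -0.4085, 0.2139]
eef_rot: [-0.164, 0.986, 0.001, -0.0]
contact_force: [1.3, -0.6, 0.6]
opening: 0.0928
grasp_force: 0.0
```

Request:
{"op": "carry_out", "data": {
  "increments": [
    [0,0,0,0,0,0],
    [0,0,0,0,0,0],
    [0,0,0,0,0,0]
  ]
}}

```text
time: 29.95
tcp_pos: [0.5136, -0.4087, 0.2131]
eef_rot: [-0.164, 0.986, -0.0, 0.0]
contact_force: [0.3, 0.2, -0.2]
opening: 0.0933
grasp_force: 0.0
```

```bash
python3 -c "
from h import *
s=manip.read_state();p=eyes.capture('wrist')
print('cpl',rect(near(cloud(p,cmask(p,'violet'),s),(.513,-.41),.05,.045,.07)),s['tcp_pos'])
q=eyes.capture('scene');save(q,'scene1')
for n in ('paste_jar','soap_bottle'):
  print(n,[(np.round(r['position'],3),round(r['conf'],2)) for r in finder.landmark_of(q,n)][:2])"
```

```text
cpl (array([ 0.5142, -0.4102]), array([40.1, 39.6]), 23.6, 'z', np.float64(0.054), 'n', 1288) [ 0.51357719 -0.4087031   0.21311941]
paste_jar [(array([ 0.507, -0.232,  0.001]), 0.87)]
soap_bottle [(array([ 0.515,  0.239, -0.002]), 0.61)]
```

View pics/scene1.png

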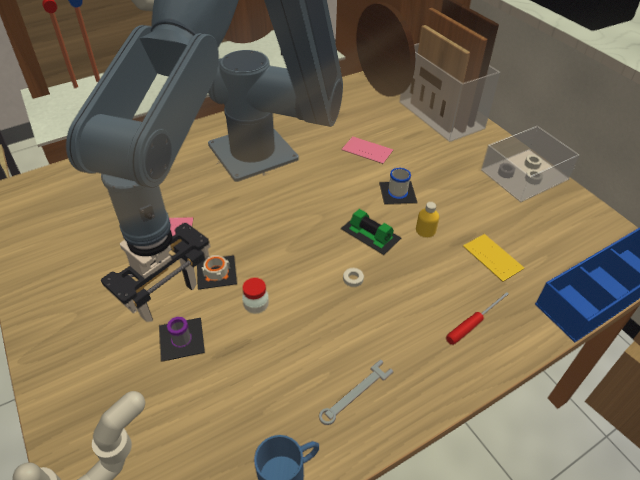

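All four fittings stand on their own mats. The jar at (255,293) and bottle at (428,220) haven't moved, and the gripper is clear of everything.

```bash
python3 -c "
from h import *
print(manip.sign_off())"
```

```text
the job is handed in; nothing more can be done
None
```

I handed the job in at about 30 s: all four fittings are standing on their own mats, each measured about 1 mm from its print's centre, with the union lined up along its print and the jar and soap bottle where they were.

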